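Scan the stock label of the round panel

TASK

Three small wooden panels lie face down on the conservation table, each with a barcode label on its back. Pick up the hand scanner, hold it level and still with its reading window about 8 cm straight above the label of the round panel for two seconds, without touching that panel, then lay the scanner back on its rest as it lay and let go; do not drop it.

Things in the scene. Friction and masses are not known exactly. Their poses are not given: they have to be found in the camera images.
- scanner: Hand scanner, lying level. Origin: centre of its window, on the head's flat underside; z up, window looks along -z. Grey head 60 x 50 x 34 mm over the origin, white dot on top. Black handle from x = -26 to -168 mm, 30 mm wide, 12 to 40 mm above the underside; heel at its end reaches down to the underside. 0.24 kg, balance near x = -70; grasp from above at x = -75, 26 mm up. No trigger.
- rest: Fixed light wooden board 230 x 90 x 12 mm with a cork inlay of the scanner's outline. Origin: centre of its underside, on the table; x along its length. The scanner lies on its top, 12 mm up, its x along the rest's x, its window at x = +65 mm, y = 0 of the rest.
- round_panel: Loose round wooden panel face down, 180 mm across, 18 mm thick; a dark batten at x = -40 mm stands 6 mm proud. Origin: centre of its underside, z up. A square (160 mm) and an oblong (110 x 190 mm) panel of the same wood with like labels lie near it; a bottle 120 mm and a weight 55 mm high stand about.
- round_label (a point): Centre of the paper barcode label (30 x 50 mm) on the back of the round panel, 18 mm above the table, 40 mm from the panel's centre along the panel's +x.
Not all that is in view belongs to the job. What is meant by the scanner is not red, and is the smaller of those in its own colour.

How it is judged:
By the outcome, as a careful person would: the job done as asked, in the order asked, and still so for the second after the job is handed in, with the robot touching nothing.
It also fails if it takes over 54 s, if anything falls off the work surface, if the arm or the gripper's body presses on something with over 40 N, if the wrist force passes 120 N, or if a joint passes its speed limit or range.

ROBOT

A 7-joint arm with a two-finger parallel gripper is mounted at the origin on the work surface. World frame = base frame: x ahead of the robot, y to its left, z up, the work surface at z = 0. Lengths are in mm, angles in rad, forces in N, time in s.
With the tool pointing down it reaches from about 350 to 900 mm from the base axis. Payload 7.2 kg.
Tool frame: the origin (TCP) lies on the centre line of the jaws, within the pads' length; the fingertips stand 11 mm ahead of it and the grasp point (between the pads) lies 8 mm behind it; z points along the fingers, x is the direction in which the jaws open and shut, and the axes are right-handed (so a half turn about z gives the same grasp; the last joint's range is limited). The gripper opens to 88 mm and grips with 3 to 60 N. Pads are 20 mm wide; open, the fingers measure 115 mm over their backs; the gripper's body (75 mm by 178 mm) begins 61 mm behind the grasp point.
Start: joints at [1.09, 0.411, -0.013, 1.596, 0.006, 1.134, -0.082], TCP at [250.724, -572.509, 233.653] pointing down, gripper open.
Joint ranges: [-2.95, 2.95], [-0.29, 1.99], [-1.47, 1.44], [0.14, 2.54], [-1.03, 4.17], [0.13, 1.85], [-2.86, 2.86]. Speed limits (rad/s): [2.39, 2.39, 3.01, 3.01, 3.14, 3.14, 3.14].

INTERFACE

Orientations are given as a unit quaternion [w, x, y, z].
In Python, from rig import get_state, camera, job_done gives the robot as it stands.
- The arm moves only by the tool play_rows, never from a script. Its argument "commands" is one flat list of numbers, 5 for each row, row after row: the finger opening in mm, from 0 to 87.8, then the shift along the tool's x, y, z in mm, then the turn about the tool's z in degrees. In form: [jaw, dx, dy, dz, roll, jaw, dx, dy, dz, roll, ...]. A call has 1 to 12 rows; each row is the pose to reach, as a shift and turn from the pose commanded when the call began, along the tool's axes at that moment; what a row does not reach only later rows make up. A row lasts 1/10 s, in which the tool goes at most 50 mm and 8.59 degrees, less where a joint would pass 70% of its speed; a pose out of reach is approached as far as the arm can. A call with a gripper value outside its range is refused whole. The fingers move at their own pace and stop on an object; "grip_force" is the grip in N (left out, the last holds). Time passes only in rows, so rows that repeat a pose let the fingers close. It gives the time, the measured TCP pose, the force and the opening at its end, in the units of the state.
- get_state(): the state, without advancing time (a new reading comes with each control period).
- camera(name): name is "scene" or "top" or "wrist"; returns a dict with "img" (400x640x3 uint8, red, green, blue), "intrinsics" (3x3 intrinsics, pixels), "distortion" ([k1, k2, p1, p2, k3] as OpenCV has them; the pictures are not rectified), "R" (3x3) and "t" (3): a world point X has camera coordinates R X + t. Camera axes: x right, y down, z forward; pixel columns grow to the right and rows downward; lengths in mm; the calibration is good to about 2 mm. A picture is of the moment at which its call begins. There is no depth.
- job_done(): hands the job in, once; it reports no verdict.
The state is a dict: "time": time; "q": joint angles; "dq": joint speeds; "joint_torque": joint torques, N m; "eef_pos": TCP position; "tool_rot": TCP orientation; "contact_force": force on the tool from outside, world axes, zero at the start; "torque": the same for the moment, N m; "gripper_width": finger opening in mm.
Only numpy, scipy, OpenCV 4.12 (cv2) and the standard library are available. Lean on these libraries where they do the work, as an engineer would, in place of code of your own. Each camera call takes 0.05 s, during which the arm holds its last target.

## Working session

There is one attempt and no reset: what is moved stays moved. The work goes in short steps, Python scripts to look and compute and a tool call to move; the robot and the scene stay as the last step left them, time stands still between calls to the robot, and variables do not carry over. Pictures are saved under pics/ and viewed, and the job is handed in when it is done.

Besides the shell and the picture viewer there is one more tool, called in YAML: its name, and indented under it one key for each argument. play_rows: Moves the arm, as the interface text tells. Its arguments: {"type":"object","properties":{"commands":{"type":"array","items":{"type":"number"}},"grip_force":{"type":"number"}},"required":["commands"]}

```bash
ls; mkdir -p pics; python3 - <<'E'
from rig import *
import cv2
s=get_state();print({k:s[k] for k in('time','eef_pos','tool_rot','contact_force','gripper_width')})
for n in('scene','top'):
    c=camera(n);cv2.imwrite(f'pics/{n}0.png',c['img'][:,:,::-1])
    print(n,c['intrinsics'],c['distortion'],c['R'],c['t'])
E
```

```text
pics
{'time': 0.0, 'eef_pos': array([ 250.50877687, -572.07578823,  232.80712814]), 'tool_rot': array([-3.93740292e-04,  8.37027534e-01, -5.47160179e-01, -6.99825359e-04]), 'contact_force': array([ 0.22898457, -0.73033699,  0.41369695]), 'gripper_width': 87.43726093251047}
scene [[426.6200237    0.         315.72604016]
 [  0.         426.6200237  202.54098341]
 [  0.           0.           1.        ]] [-0.04126288  0.          0.          0.          0.        ] [[ 0.60295693  0.79776856  0.00287614]
 [ 0.65577731 -0.49357982 -0.57125745]
 [-0.45431163  0.34632975 -0.82076589]] [-206.50438475 -331.38222858 1378.08288343]
top [[429.70318003   0.         326.48778832]
 [  0.         429.70318003 204.07710726]
 [  0.           0.           1.        ]] [-0.10937747  0.          0.          0.          0.        ] [[-0.00675836 -0.99996639 -0.00464163]
 [-0.99710981  0.00709017 -0.07564228]
 [ 0.07567264  0.004117   -0.99712422]] [ -91.16369413  477.10867217 1102.81557607]
```

View pics/scene0.png

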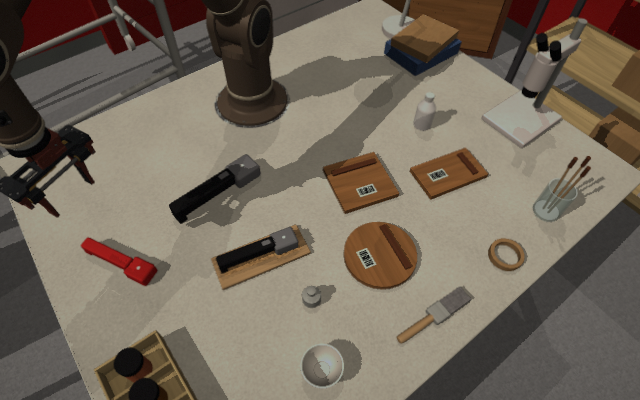

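View pics/top0.png

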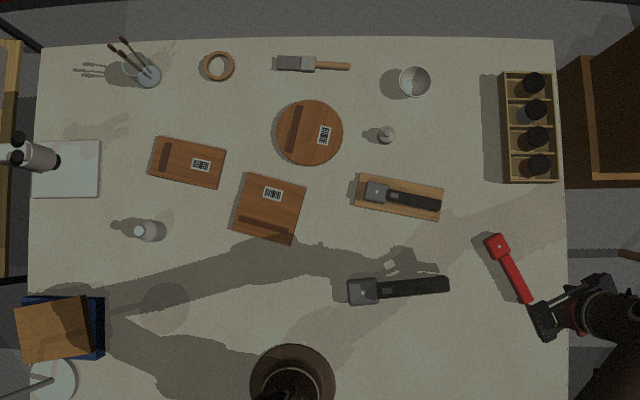

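The scene shows three scanner-like tools in the top view:
- a red one at (510,268), which is excluded by colour
- a large grey/black one at (398,290)
- a smaller grey/black one on the wooden rest at (403,195), which fits because it is the smaller of its colour and lies on the rest

The round panel is at (308,132) with its label at (323,135). I'll confirm with an enlarged crop.

```bash
python3 - <<'E'
import cv2
a=cv2.imread('pics/top0.png')
cv2.imwrite('pics/c1.png',cv2.resize(a[85:235,260:460],None,fx=4,fy=4,interpolation=cv2.INTER_CUBIC))
b=cv2.imread('pics/scene0.png')
cv2.imwrite('pics/c2.png',cv2.resize(b[205:305,200:430],None,fx=3.4,fy=3.4,interpolation=cv2.INTER_CUBIC))
E
```

```text
(no output)
```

View pics/c1.png

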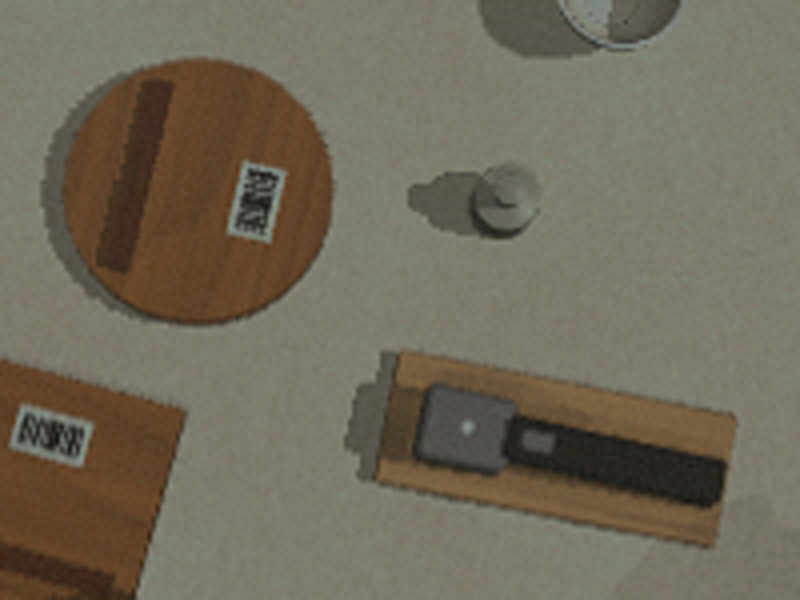

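View pics/c2.png

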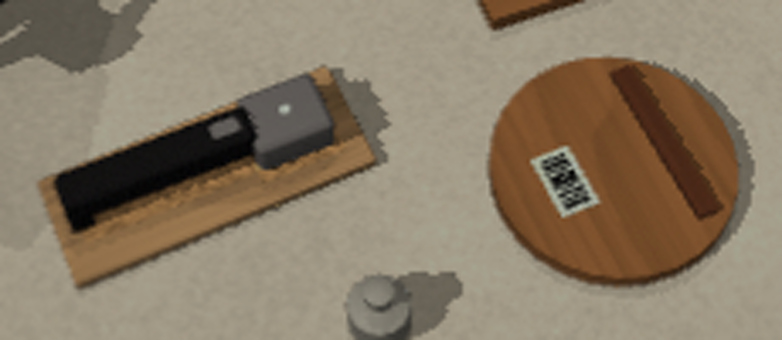

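The top crop shows the small scanner lying on the rest, with its white dot at crop (468,427) and handle end near (722,485). The round panel's label centre is at (257,202). The weight, at (505,200), stands between the two. Next I'll measure with both cameras.

```bash
cat > h.py <<'E'
import numpy as np,cv2
from rig import *
def px2w(c,uv,z):
    p=cv2.undistortPoints(np.array(uv,float).reshape(-1,1,2),c['intrinsics'],np.array(c['distortion'])).reshape(-1,2)
    d=np.c_[p,np.ones(len(p))]@c['R']; o=-c['R'].T@c['t']
    z=np.broadcast_to(z,len(p))
    return o+d*((z-o[2])/d[:,2])[:,None]
def w2px(c,X):
    return cv2.projectPoints(np.array(X,float).reshape(-1,1,3),cv2.Rodrigues(c['R'])[0],c['t'],c['intrinsics'],np.array(c['distortion']))[0].reshape(-1,2)
E
python3 - <<'E'
from h import *
np.set_printoptions(precision=1,suppress=True)
T=camera('top');S=camera('scene')
f=lambda a:(np.array(a,float)+.5)/4-.5+[260,85]
g=lambda a:(np.array(a,float)+.5)/3.4-.5+[200,205]
names=['dot','label','rc1','rc2','rc3','rc4','batA','batB']
t=px2w(T,f([(468,427),(257,202),(400,351),(736,416),(714,547),(376,484),(157,82),(113,271)]),np.array([46,18,12,12,12,12,24,24]))
print('top');[print(n,x) for n,x in zip(names,t)]
r=t[2:6];print('restc',r.mean(0),np.linalg.norm(np.roll(r,-1,0)-r,axis=1))
d=(r[0]+r[3]-r[1]-r[2]);print('yaw rest',np.degrees(np.arctan2(d[1],d[0])))
s=px2w(S,g([(285,109),(565,181),(375,159),(80,285),(40,184),(330,68),(714,214),(625,69)]),np.array([46,18,12,12,12,12,24,24]))
print('scene');[print(n,x) for n,x in zip(['dot','label','c_b','c_c','c_d','c_a','batA','batB'],s)]
r=s[2:6];print(np.linalg.norm(np.roll(r,-1,0)-r,axis=1),r.mean(0))
d=(r[0]+r[3]-r[1]-r[2]);print(np.degrees(np.arctan2(d[1],d[0])))
# panel circle
for C,pts,h in((T,f([(64,190),(333,190),(200,57),(200,324)]),18),(S,g([(490,168),(740,165),(610,57)]),18)):
    p=px2w(C,pts,h);print('circ',p, p.mean(0))
# handle
print('heel end top', px2w(T,f([(726,459),(716,507)]),52))
# weights, bottle
print('weight',px2w(T,f([(507,200)]),50))
print(get_state()['time'])
# 5 mm shades: fingertip pads check
E
```

```text
top
dot [ 505.9 -222.7   46. ]
label [659.6 -88.8  18. ]
rc1 [ 560.2 -182.5   12. ]
rc2 [ 515.7 -404.9   12. ]
rc3 [ 429.2 -387.8   12. ]
rc4 [ 472.3 -165.6   12. ]
batA [740.3 -22.9  24. ]
batB [612.8   6.   24. ]
restc [ 494.4 -285.2   12. ] [226.8  88.2 226.4  89.5]
yaw rest 78.85640135715286
scene
dot [ 505.2 -221.2   46. ]
label [659.7 -87.6  18. ]
c_b [ 561.3 -183.3   12. ]
c_c [ 518.  -403.7   12. ]
c_d [ 433.2 -387.5   12. ]
c_a [ 478.7 -164.1   12. ]
batA [744.4 -23.7  24. ]
batB [618.    6.9  24. ]
[224.7  86.4 228.   84.8] [ 497.8 -284.7   12. ]
78.69094658424748
circ [[ 669.    39.3   18. ]
 [ 667.3 -139.2   18. ]
 [ 759.1  -51.3   18. ]
 [ 578.1  -50.8   18. ]] [668.4 -50.5  18. ]
circ [[ 619.4 -123.7   18. ]
 [ 726.1   21.5   18. ]
 [ 601.     8.2   18. ]] [648.8 -31.3  18. ]
heel end top [[ 483.8 -386.7   52. ]
 [ 453.2 -379.5   52. ]]
weight [[ 652.3 -250.1   50. ]]
0.2
```

The two cameras agree to within 2 mm on the dot, about (505.6,-222) at z 46. They also agree on the label, about (659.6,-88.2) at z 18. Rest centre plus 65 mm along its 78.8° yaw gives (507,-221), which fits the dot. The rest measures 227x88 mm and the label is 39 mm from the panel centre, both as they should be. I'll go above the handle grasp at (491,-295.6).

```bash
cat >> h.py <<'E'
from scipy.spatial.transform import Rotation as Ro
def tool():
    s=get_state();q=s['tool_rot'];return s,Ro.from_quat([q[1],q[2],q[3],q[0]]).as_matrix()
def go(p,yawx=None):
    s,M=tool();d=M.T@(np.array(p)-s['eef_pos'])
    y=np.degrees(np.arctan2(M[1,0],M[0,0]))
    print('t',s['time'],'eef',s['eef_pos'].round(1),'z',M[:,2].round(4),'yaw',y.round(2),'width',round(s['gripper_width'],1),'F',s['contact_force'].round(1))
    print('delta tool',d.round(1),'roll',None if yawx is None else round(-(yawx-y),2))
E
python3 -c "
from h import *
go([491,-296,130],-11.2)"
```

```text
t 0.2 eef [ 250.6 -572.3  233.2] z [-4.e-04  8.e-04 -1.e+00] yaw -66.34 width 88.0 F [-0.7 -0.4  0.1]
delta tool [-156.5 -331.   103.3] roll -55.14
```

play_rows:
  commands: [80, -5, -10, 3, -2, 80, -16, -33, 10, -6, 80, -32, -67, 21, -11, 80, -50, -106, 33, -18, 80, -69, -146, 46, -24, 80, -88, -186, 58, -31, 80, -106, -225, 70, -37, 80, -124, -262, 82, -44, 80, -139, -294, 92, -49, 80, -150, -318, 99, -53, 80, -156, -330, 103, -55.1, 80, -156.5, -331, 103, -55.1]

```text
time: 1.4
eef_pos: [491.9, -294.2, 130.1]
tool_rot: [-0.001, 0.995, -0.096, -0.0]
contact_force: [0.5, 0.0, -0.3]
gripper_width: 80.0
```

```bash
python3 - <<'E'
from h import *
go([491,-295.6,30],-11.2)
c=camera('wrist');a=c['img'][:,:,::-1].copy();cv2.imwrite('pics/w1.png',a)
print(w2px(c,[[505.6,-222,46],[491,-295.6,52]]))
E
```

```text
t 1.4 eef [ 491.9 -294.2  130.1] z [-4.0e-04  1.2e-03 -1.0e+00] yaw -11.01 width 80.0 F [ 0.5  0.  -0.3]
delta tool [ -0.6   1.7 100.1] roll 0.19
[[321.80084186 111.05528179]
 [321.36344845 217.10004523]]
```

View pics/w1.png

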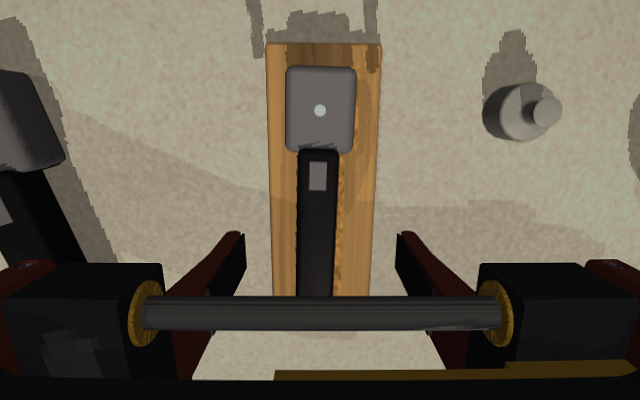

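The wrist view shows the white dot at (320,111), predicted (321.8,111), with the handle between the fingers. I'll refine the yaw from the handle edges.

```bash
python3 - <<'E'
from h import *
c=camera('wrist');a=cv2.cvtColor(c['img'],cv2.COLOR_RGB2GRAY).astype(float)
P=[];
for r in range(200,290,6):
    row=np.convolve(a[r],[1/3]*3,'same');d=row<50
    j=318
    L=j
    while d[L-1]:L-=1
    R=j
    while d[R+1]:R+=1
    P.append((r,L-.5,R+.5))
P=np.array(P);print(P[::3])
w=[px2w(c,np.c_[P[:,k],P[:,0]],52.) for k in(1,2)]
m=(w[0]+w[1])/2;print(np.linalg.norm(w[0]-w[1],axis=1).mean(),m[0],m[-1])
for q in(w[0],w[1],m):
    vx,vy,_,_=cv2.fitLine(q[:,:2].astype(np.float32),cv2.DIST_L2,0,.01,.01).ravel();print(np.degrees(np.arctan2(vy,vx))%180)
dot=px2w(c,[(320,110.5)],46.)[0];print(dot)
h=m[-1];print('yaw dot-handle',np.degrees(np.arctan2(*(dot-h)[[1,0]])))
# rest edges
for r in(80,150,220,280): print(r,[ (x) for x in range(240,400) if abs(a[r,x+1]-a[r,x-1])>35])
E
```

```text
[[200.  297.5 337.5]
 [218.  296.5 336.5]
 [236.  296.5 335.5]
 [254.  296.5 334.5]
 [272.  296.5 333.5]]
28.912682664810387 [ 489.93516719 -284.23253324   52.        ] [ 474.76135432 -349.93089461   52.        ]
77.32263
76.97134
77.146835
[ 503.89285102 -223.20559957   46.        ]
yaw dot-handle 77.05381472029366
80 [265, 266, 267, 284, 285, 357, 381]
150 [267, 268, 298, 299, 338, 339, 377]
220 [270, 271, 272, 296, 297, 336, 337, 374]
280 [240, 241, 272, 273, 274, 296, 297, 333, 334, 335, 370, 371]
```

```bash
python3 - <<'E'
from h import *
c=camera('wrist')
L=px2w(c,[(266,80),(267.5,150),(271,220),(273,280)],12.);R=px2w(c,[(381,80),(377,150),(374,220),(370.5,280)],12.)
for q in(L,R):
    vx,vy,_,_=cv2.fitLine(q[:,:2].astype(np.float32),cv2.DIST_L2,0,.01,.01).ravel();print(np.degrees(np.arctan2(vy,vx))%180,q[0],q[-1])
# top view handle yaw
T=camera('top')
f=lambda a:(np.array(a,float)+.5)/4-.5+[260,85]
p=px2w(T,f([(468,427),(721,483)]),np.array([46,52.]));d=p[0]-p[1];print(p,np.degrees(np.arctan2(d[1],d[0])))
E
```

```text
78.47268 [ 466.80228324 -193.19968887   12.        ] [ 432.2107107  -361.44142457   12.        ]
78.197914 [ 554.58279702 -210.8178375    12.        ] [ 519.2885078 -378.8540979   12.       ]
[[ 505.91205263 -222.69035893   46.        ]
 [ 468.51103458 -383.07683911   52.        ]] 76.87359868064908
```

```bash
python3 -c "
from h import *
go([488,-295.6,30],-12.9)"
```

```text
t 1.6 eef [ 490.2 -298.1  131. ] z [-2.0e-04 -1.1e-03 -1.0e+00] yaw -11.43 width 80.2 F [-0.9  0.4  0.1]
delta tool [ -2.6  -2.1 101. ] roll 1.47
```

play_rows:
  commands: [80, 0, 0, 0, 1.6, 80, 0, 0, 0, 1.6, 80, 0, 0, 0, 1.6, 80, 0, 0, 0, 1.6]

```text
time: 2.0
eef_pos: [491.0, -296.6, 130.8]
tool_rot: [0.0, 0.994, -0.112, 0.0]
contact_force: [0.4, -0.1, -0.7]
gripper_width: 80.0
```

```bash
python3 -c "
from h import *
go([488,-295.6,30],-12.9)
for i in range(3): camera('wrist');go([488,-295.6,30],-12.9)"
```

```text
t 2.0 eef [ 491.  -296.6  130.8] z [ 1.e-04 -2.e-04 -1.e+00] yaw -12.87 width 80.0 F [ 0.4 -0.1 -0.7]
delta tool [ -3.2  -0.3 100.7] roll 0.03
t 2.05 eef [ 491.1 -296.5  130.7] z [ 1.e-04 -1.e-04 -1.e+00] yaw -12.86 width 80.0 F [ 0.1  0.4 -0.4]
delta tool [ -3.2  -0.2 100.7] roll 0.04
t 2.1 eef [ 491.1 -296.5  130.7] z [ 0. -0. -1.] yaw -12.86 width 79.9 F [-0.  -0.6 -0.5]
delta tool [ -3.2  -0.2 100.7] roll 0.04
t 2.15 eef [ 491.1 -296.4  130.7] z [ 0. -0. -1.] yaw -12.85 width 80.1 F [-0.2  0.  -0.2]
delta tool [-3.200e+00 -1.000e-01  1.007e+02] roll 0.05
```

```bash
python3 - <<'E'
from h import *
c=camera('wrist');a=cv2.cvtColor(c['img'],cv2.COLOR_RGB2GRAY).astype(float)
P=[]
for r in range(190,290,4):
    row=np.convolve(a[r],[1/3]*3,'same');d=row<50
    L=R=318
    while d[L-1]:L-=1
    while d[R+1]:R+=1
    P.append((r,L-.5,R+.5))
P=np.array(P)
w=[px2w(c,np.c_[P[:,k],P[:,0]],52.) for k in(1,2)]
m=(w[0]+w[1])/2;print(np.linalg.norm(w[0]-w[1],axis=1).mean(),m[0],m[-1])
for q in(w[0],w[1],m):
    vx,vy,_,_=cv2.fitLine(q[:,:2].astype(np.float32),cv2.DIST_L2,0,.01,.01).ravel();print(np.degrees(np.arctan2(vy,vx))%180)
v,u=np.nonzero((a[60:150,290:350]>175));u=u+290;v=v+60;print(len(u),u.mean(),v.mean())
print(px2w(c,[(u.mean(),v.mean())],46.))
E
```

```text
28.811136646589112 [ 491.25160676 -277.43423822   52.        ] [ 474.35472203 -352.15274183   52.        ]
77.28235
77.05813
77.17031
34 315.94117647058823 105.61764705882354
[[ 503.98477695 -220.35520521   46.        ]]
```

play_rows:
  commands: [70, -1, -0.2, 4, 0, 70, -2, -0.4, 12, 0, 70, -3.5, -0.6, 22, 0, 70, -3.5, -0.6, 33, 0, 70, -3.5, -0.6, 45, 0, 70, -3.5, -0.6, 57, 0, 70, -3.5, -0.6, 69, 0, 70, -3.5, -0.6, 80, 0, 70, -3.5, -0.6, 90, 0, 70, -3.5, -0.6, 97, 0, 70, -3.5, -0.6, 100, 0, 70, -3.5, -0.6, 100.5, 0]

```text
time: 3.4
eef_pos: [487.8, -295.0, 29.8]
tool_rot: [-0.0, 0.994, -0.112, -0.0]
contact_force: [-0.2, 0.1, 0.1]
gripper_width: 69.9
```

play_rows:
  commands: [70, 0, 0, 0, 0, 70, 0, 0, 0, 0, 70, 0, 0, 0, 0, 70, 0, 0, 0, 0]

```text
time: 3.8
eef_pos: [488.0, -295.1, 30.5]
tool_rot: [0.0, 0.994, -0.112, 0.0]
contact_force: [-0.4, -0.2, 0.1]
gripper_width: 70.0
```

```bash
python3 - <<'E'
from h import *
go([487.8,-295,30],-12.9)
c=camera('wrist');cv2.imwrite('pics/w2.png',c['img'][:,:,::-1])
E
```

```text
t 3.8 eef [ 488.  -295.1   30.5] z [ 4.e-04 -3.e-04 -1.e+00] yaw -12.85 width 70.0 F [-0.4 -0.2  0.1]
delta tool [-0.2 -0.1  0.5] roll 0.05
```

View pics/w2.png

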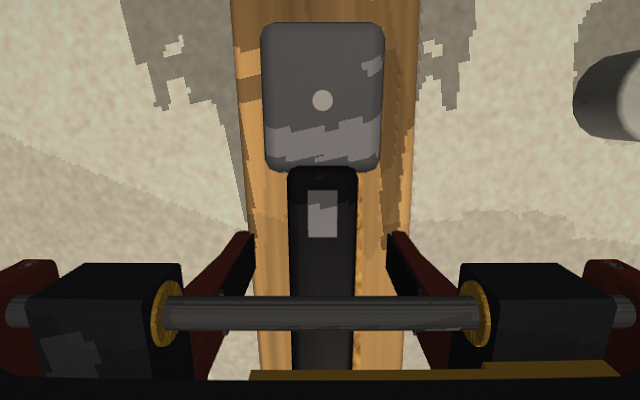

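The wrist view shows the handle centred (288–357) between the fingertips (253 and 389), with the dot at (322,100). Closing now.

play_rows:
  commands: [50, 0, 0, 0, 0, 40, 0, 0, 0, 0, 34, 0, 0, 0, 0, 30, 0, 0, 0, 0, 26, 0, 0, 0, 0, 20, 0, 0, 0, 0, 10, 0, 0, 0, 0, 10, 0, 0, 0, 0, 10, 0, 0, 0, 0, 10, 0, 0, 0, 0]
  grip_force: 35

```text
time: 4.85
eef_pos: [488.0, -295.0, 30.1]
tool_rot: [0.0, 0.994, -0.112, 0.0]
contact_force: [0.8, 0.3, -0.5]
gripper_width: 29.8
```

```bash
python3 - <<'E'
from h import *
go([487.8,-295,30],-12.9)
c=camera('wrist');cv2.imwrite('pics/w3.png',c['img'][:,:,::-1])
a=cv2.cvtColor(c['img'],cv2.COLOR_RGB2GRAY)
v,u=np.nonzero(a[80:120,300:345]>140);uv=(u.mean()+300,v.mean()+80);print(uv,len(u),px2w(c,[uv],46.))
E
```

```text
t 4.85 eef [ 488.  -295.    30.1] z [ 2.e-04 -1.e-04 -1.e+00] yaw -12.85 width 29.8 F [ 0.8  0.3 -0.5]
delta tool [-0.2 -0.   0.1] roll 0.05
(np.float64(320.0764119601329), np.float64(100.0531561461794)) 301 [[ 503.62413882 -220.44034182   46.        ]]
```

View pics/w3.png

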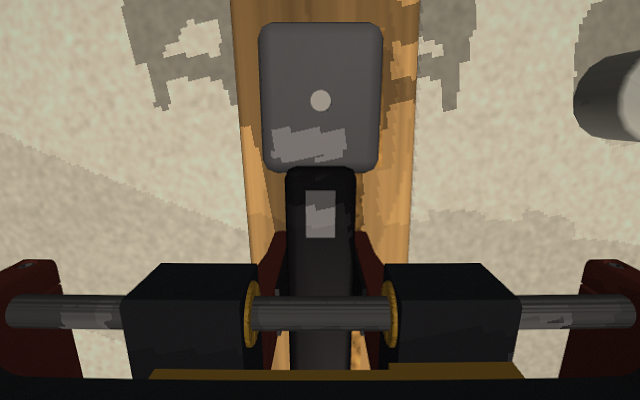

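Gripped at 29.8 mm, and the dot moved less than 1 mm. I'll lift slowly.

play_rows:
  commands: [10, 0, 0, -1, 0, 10, 0, 0, -3, 0, 10, 0, 0, -7, 0, 10, 0, 0, -13, 0, 10, 0, 0, -21, 0, 10, 0, 0, -31, 0, 10, 0, 0, -42, 0, 10, 0, 0, -54, 0, 10, 0, 0, -66, 0, 10, 0, 0, -76, 0, 10, 0, 0, -83, 0, 10, 0, 0, -86, 0]

```text
time: 6.1
eef_pos: [488.1, -295.2, 117.1]
tool_rot: [0.0, 0.994, -0.112, 0.001]
contact_force: [-0.3, -0.6, -2.8]
gripper_width: 30.1
```

play_rows:
  commands: [10, 0, 0, 0, 0, 10, 0, 0, 0, 0, 10, 0, 0, 0, 0, 10, 0, 0, 0, 0]

```text
time: 6.5
eef_pos: [487.6, -294.9, 115.7]
tool_rot: [-0.0, 0.994, -0.112, -0.0]
contact_force: [-0.1, 0.1, -2.9]
gripper_width: 29.7
```

```bash
python3 - <<'E'
from h import *
go([488+154.9,-295+133.1,116],-12.9)
for n in('wrist','scene'):
    c=camera(n);cv2.imwrite(f'pics/{n}4.png',c['img'][:,:,::-1])
    if n=='wrist':
        a=cv2.cvtColor(c['img'],cv2.COLOR_RGB2GRAY)
        v,u=np.nonzero(a[80:120,300:345]>140);uv=(u.mean()+300,v.mean()+80);print(uv,len(u))
E
```

```text
t 6.5 eef [ 487.6 -294.9  115.7] z [-7.e-04  4.e-04 -1.e+00] yaw -12.85 width 29.7 F [-0.1  0.1 -2.9]
delta tool [ 121.8 -164.2   -0.4] roll 0.05
(np.float64(320.10689655172416), np.float64(100.02413793103449)) 290
```

View pics/wrist4.png

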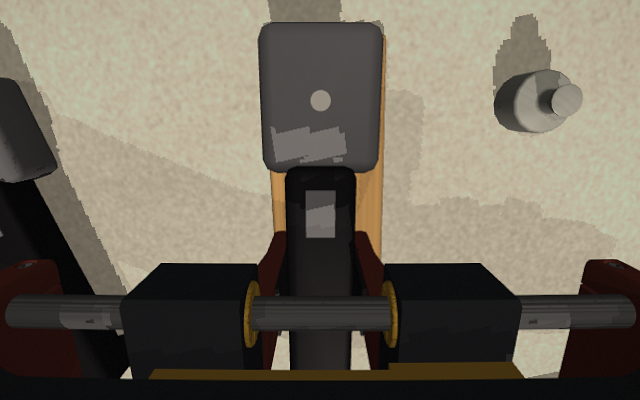

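View pics/scene4.png

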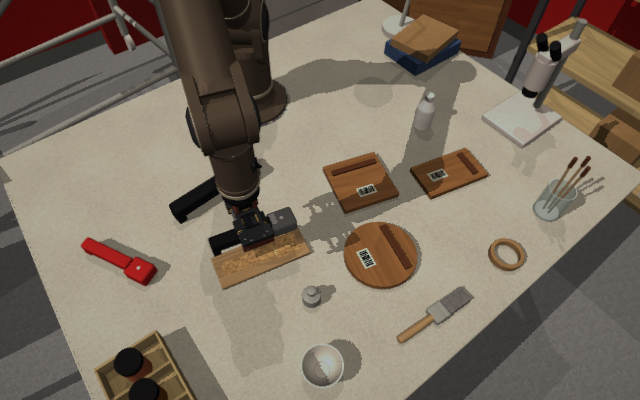

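The dot in the wrist view stayed at (320.1,100.0) and the force is -2.9 N, so the scanner is lifted level without slip. Next I move over the label.

play_rows:
  commands: [10, 1, -1.5, 0, 0, 10, 4, -5, 0, 0, 10, 8, -11, 0, 0, 10, 14, -19, 0, 0, 10, 21, -28, 0, 0, 10, 29, -39, 0, 0, 10, 38, -51, 0, 0, 10, 47, -64, 0, 0, 10, 56, -76, 0, 0, 10, 65, -88, 0, 0, 10, 74, -100, 0, 0, 10, 83, -112, 0, 0]

```text
time: 7.8
eef_pos: [594.7, -203.4, 116.1]
tool_rot: [0.0, 0.994, -0.112, -0.0]
contact_force: [0.6, -1.0, -2.5]
gripper_width: 30.2
```

play_rows:
  commands: [10, 8, -11, 0, 0, 10, 16, -21, 0, 0, 10, 22, -30, 0, 0, 10, 28, -38, 0, 0, 10, 32, -44, 0, 0, 10, 35.5, -48.5, 0, 0, 10, 37.5, -51, 0, 0, 10, 38.4, -52.2, 0, 0, 10, 38.4, -52.2, 0, 0, 10, 38.4, -52.2, 0, 0, 10, 38.4, -52.2, 0, 0, 10, 38.4, -52.2, 0, 0]

```text
time: 9.0
eef_pos: [642.6, -162.2, 116.2]
tool_rot: [0.0, 0.994, -0.112, -0.0]
contact_force: [-0.5, 0.2, -2.9]
gripper_width: 29.5
```

```bash
python3 - <<'E'
from h import *
go([488+154.9,-295+133.1,116],-12.9)
for n in('wrist','scene','top'):
    c=camera(n);cv2.imwrite(f'pics/{n}5.png',c['img'][:,:,::-1])
    print(n,'dot',w2px(c,[[659.6,-88.2,132]]),'label',w2px(c,[[659.6,-88.2,18]]))
E
python3 - <<'E'
import cv2
f=lambda n,y,x:cv2.resize(cv2.imread(f'pics/{n}5.png')[y:y+150,x:x+200],None,fx=4,fy=4,interpolation=cv2.INTER_CUBIC)
cv2.imwrite('pics/t5c.png',f('top',60,240));cv2.imwrite('pics/s5c.png',f('scene',170,270))
E
```

```text
t 9.0 eef [ 642.6 -162.2  116.2] z [-0.e+00 -2.e-04 -1.e+00] yaw -12.87 width 29.5 F [-0.5  0.2 -2.9]
delta tool [ 0.3 -0.4  0.2] roll 0.03
wrist dot [[323.73036531 100.74724925]] label [[322.30812247 107.63700081]]
scene dot [[370.72025448 233.97816254]] label [[365.58659296 257.97965357]]
top dot [[323.11738963 123.89915219]] label [[323.65191488 135.11743757]]
```

View pics/t5c.png

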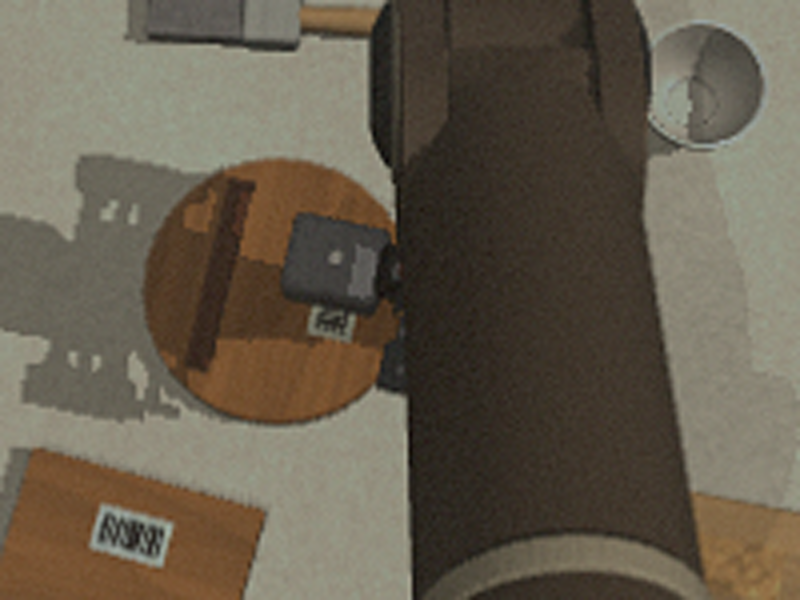

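View pics/s5c.png

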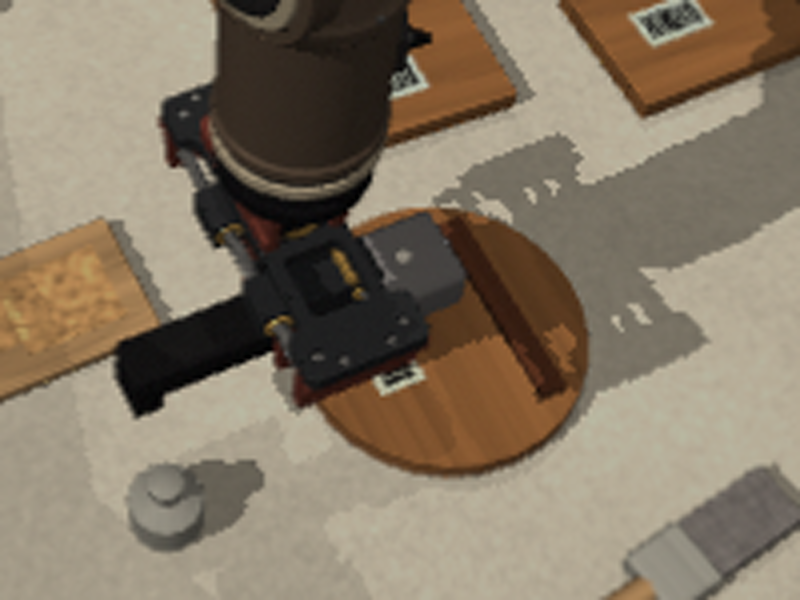

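View pics/wrist5.png

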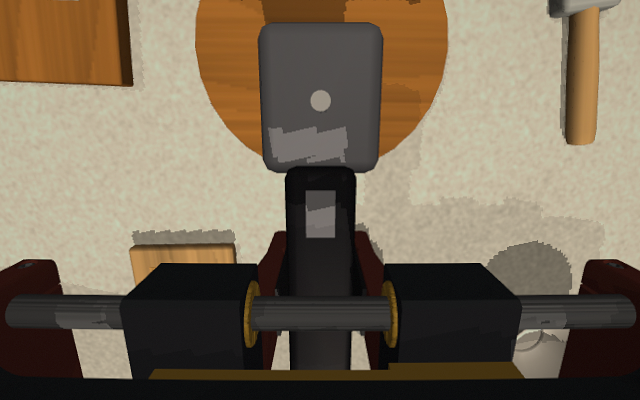

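The dot is at top (323.4,123.9) against (323.1,123.9) predicted for straight above the label. In the scene view it is at (370.4,233.6) against (370.7,234.0), so the position and the 80 mm height are right to about 1 mm. I'll hold still for 3 s or more.

play_rows:
  commands: [10, 0, 0, 0, 0, 10, 0, 0, 0, 0, 10, 0, 0, 0, 0, 10, 0, 0, 0, 0, 10, 0, 0, 0, 0, 10, 0, 0, 0, 0, 10, 0, 0, 0, 0, 10, 0, 0, 0, 0, 10, 0, 0, 0, 0, 10, 0, 0, 0, 0, 10, 0, 0, 0, 0, 10, 0, 0, 0, 0]

```text
time: 10.35
eef_pos: [642.7, -161.9, 116.2]
tool_rot: [0.0, 0.994, -0.112, 0.0]
contact_force: [-0.1, -0.9, -3.0]
gripper_width: 30.1
```

play_rows:
  commands: [10, 0, 0, 0, 0, 10, 0, 0, 0, 0, 10, 0, 0, 0, 0, 10, 0, 0, 0, 0, 10, 0, 0, 0, 0, 10, 0, 0, 0, 0, 10, 0, 0, 0, 0, 10, 0, 0, 0, 0, 10, 0, 0, 0, 0, 10, 0, 0, 0, 0, 10, 0, 0, 0, 0, 10, 0, 0, 0, 0]

```text
time: 11.55
eef_pos: [642.7, -161.9, 116.2]
tool_rot: [0.0, 0.994, -0.112, 0.0]
contact_force: [0.2, -0.3, -2.8]
gripper_width: 30.0
```

play_rows:
  commands: [10, 0, 0, 0, 0, 10, 0, 0, 0, 0, 10, 0, 0, 0, 0, 10, 0, 0, 0, 0, 10, 0, 0, 0, 0, 10, 0, 0, 0, 0, 10, 0, 0, 0, 0, 10, 0, 0, 0, 0]

```text
time: 12.35
eef_pos: [642.7, -161.9, 116.2]
tool_rot: [-0.0, 0.994, -0.112, 0.0]
contact_force: [0.6, -0.1, -2.5]
gripper_width: 29.6
```

Held still for over 3 s. Now I reverse the path.

play_rows:
  commands: [10, -1, 1.5, 0, 0, 10, -4, 5, 0, 0, 10, -8, 11, 0, 0, 10, -14, 19, 0, 0, 10, -21, 28, 0, 0, 10, -29, 39, 0, 0, 10, -38, 51, 0, 0, 10, -47, 64, 0, 0, 10, -56, 76, 0, 0, 10, -65, 88, 0, 0, 10, -74, 100, 0, 0, 10, -83, 112, 0, 0]

```text
time: 13.55
eef_pos: [535.9, -253.5, 116.2]
tool_rot: [0.0, 0.994, -0.112, 0.0]
contact_force: [0.4, -1.0, -2.4]
gripper_width: 30.1
```

play_rows:
  commands: [10, -8, 11, 0, 0, 10, -16, 21, 0, 0, 10, -22, 30, 0, 0, 10, -28, 38, 0, 0, 10, -32, 44, 0, 0, 10, -35.5, 48.5, 0, 0, 10, -37.5, 51, 0, 0, 10, -38.4, 52.2, 0, 0, 10, -38.4, 52.2, 0, 0, 10, -38.4, 52.2, 0, 0, 10, -38.4, 52.2, 0, 0, 10, -38.4, 52.2, 0, 0]

```text
time: 14.75
eef_pos: [488.1, -294.7, 116.1]
tool_rot: [-0.0, 0.994, -0.112, 0.0]
contact_force: [-0.8, -0.2, -2.8]
gripper_width: 30.0
```

```bash
python3 - <<'E'
from h import *
go([488,-295,30.1],-12.85)
c=camera('wrist')
a=cv2.cvtColor(c['img'],cv2.COLOR_RGB2GRAY)
v,u=np.nonzero(a[80:120,300:345]>140);uv=(u.mean()+300,v.mean()+80);print(uv,len(u))
c=camera('scene');cv2.imwrite('pics/scene6.png',cv2.resize(c['img'][190:310,190:350,::-1],None,fx=4,fy=4))
E
```

```text
t 14.75 eef [ 488.1 -294.7  116.1] z [ 1.e-04  1.e-04 -1.e+00] yaw -12.82 width 30.0 F [-0.8 -0.2 -2.8]
delta tool [-0.   0.3 86. ] roll 0.03
(np.float64(320.07612456747404), np.float64(99.98961937716263)) 289
```

View pics/scene6.png

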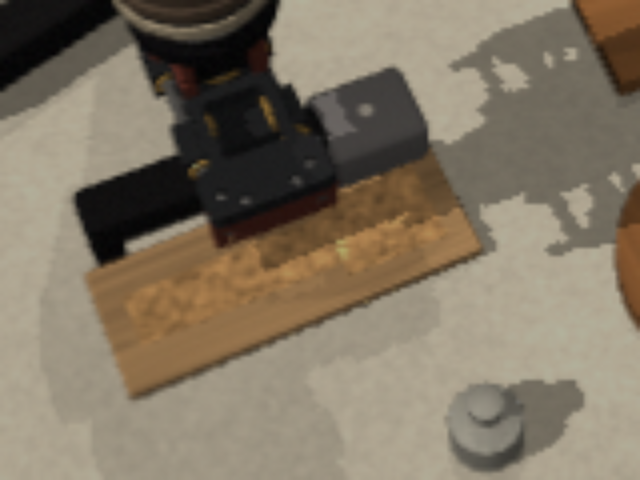

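The scanner is back above the empty cork inlay and unslipped, with the dot still at (320.1,100.0). I'll descend 86 mm, slowing at the end.

play_rows:
  commands: [10, 0, 0, 2, 0, 10, 0, 0, 7, 0, 10, 0, 0, 15, 0, 10, 0, 0, 25, 0, 10, 0, 0, 36, 0, 10, 0, 0, 47, 0, 10, 0, 0, 57, 0, 10, 0, 0, 65, 0, 10, 0, 0, 72, 0, 10, 0, 0, 77, 0, 10, 0, 0, 80, 0, 10, 0, 0, 81, 0]

```text
time: 16.05
eef_pos: [487.8, -295.0, 34.9]
tool_rot: [-0.0, 0.994, -0.112, -0.0]
contact_force: [0.3, 0.9, -3.7]
gripper_width: 29.8
```

play_rows:
  commands: [10, 0, 0, 0, 0, 10, 0, 0, 0.8, 0, 10, 0, 0, 1.5, 0, 10, 0, 0, 2.2, 0, 10, 0, 0, 2.9, 0, 10, 0, 0, 3.5, 0, 10, 0, 0, 4, 0, 10, 0, 0, 4.5, 0, 10, 0, 0, 4.8, 0, 10, 0, 0, 4.8, 0, 10, 0, 0, 4.8, 0]

```text
time: 17.15
eef_pos: [487.9, -295.0, 30.3]
tool_rot: [0.0, 0.994, -0.112, 0.0]
contact_force: [-0.1, -1.3, -3.0]
gripper_width: 29.9
```

play_rows:
  commands: [10, 0, 0, 0.2, 0, 10, 0, 0, 0.2, 0, 10, 0, 0, 0.3, 0, 10, 0, 0, 0.3, 0]

```text
time: 17.55
eef_pos: [487.9, -295.0, 30.1]
tool_rot: [0.0, 0.994, -0.112, 0.0]
contact_force: [0.1, -0.5, -0.8]
gripper_width: 29.9
```

play_rows:
  commands: [10, 0, 0, 0, 0, 10, 0, 0, 0, 0, 10, 0, 0, 0, 0]

```text
time: 17.85
eef_pos: [487.9, -295.0, 30.2]
tool_rot: [0.0, 0.994, -0.112, 0.0]
contact_force: [-0.8, -0.3, 0.1]
gripper_width: 29.5
```

The wrist force went from -3 to about 0 N, so the scanner's weight is on the rest. I'll open gently.

play_rows:
  commands: [30, 0, 0, 0, 0, 31, 0, 0, 0, 0, 33, 0, 0, 0, 0, 36, 0, 0, 0, 0, 42, 0, 0, 0, 0, 50, 0, 0, 0, 0, 60, 0, 0, 0, 0, 65, 0, 0, 0, 0, 65, 0, 0, 0, 0, 65, 0, 0, 0, 0]

```text
time: 18.85
eef_pos: [487.8, -295.0, 30.0]
tool_rot: [0.0, 0.994, -0.112, -0.0]
contact_force: [0.3, 0.6, -0.7]
gripper_width: 64.8
```

play_rows:
  commands: [65, 0, 0, -1, 0, 65, 0, 0, -4, 0, 65, 0, 0, -10, 0, 65, 0, 0, -20, 0, 65, 0, 0, -33, 0, 65, 0, 0, -48, 0, 65, 0, 0, -65, 0, 65, 0, 0, -84, 0, 65, 0, 0, -104, 0, 65, 0, 0, -120, 0, 65, 0, 0, -130, 0, 65, 0, 0, -135, 0]

```text
time: 20.05
eef_pos: [488.3, -295.2, 166.8]
tool_rot: [0.0, 0.994, -0.112, 0.001]
contact_force: [0.7, -0.4, -0.2]
gripper_width: 64.9
```

play_rows:
  commands: [65, 0, 5, 0, 0, 65, 0, 15, 0, 0, 65, 0, 30, 0, 0, 65, 0, 50, 0, 0, 65, 0, 75, 0, 0, 65, 0, 100, 0, 0, 65, 0, 125, 0, 0, 65, 0, 145, 0, 0, 65, 0, 158, 0, 0, 65, 0, 165, 0, 0, 65, 0, 165, 0, 0, 65, 0, 165, 0, 0]

```text
time: 21.25
eef_pos: [451.5, -455.0, 164.8]
tool_rot: [-0.0, 0.994, -0.111, -0.0]
contact_force: [-0.3, 0.0, 0.5]
gripper_width: 64.8
```

```bash
python3 - <<'E'
from h import *
go([488,-295,30.1],-12.85)
for n in('top','scene'):
    c=camera(n);cv2.imwrite(f'pics/{n}7.png',c['img'][:,:,::-1])
a=cv2.imread('pics/top7.png');cv2.imwrite('pics/t7c.png',cv2.resize(a[85:235,260:460],None,fx=4,fy=4,interpolation=cv2.INTER_CUBIC))
b=cv2.imread('pics/scene7.png');cv2.imwrite('pics/s7c.png',cv2.resize(b[205:305,200:430],None,fx=3.4,fy=3.4,interpolation=cv2.INTER_CUBIC))
E
```

```text
t 21.25 eef [ 451.5 -455.   164.8] z [ 0.e+00  8.e-04 -1.e+00] yaw -12.8 width 64.8 F [-0.3  0.   0.5]
delta tool [ 1.000e-01 -1.640e+02  1.349e+02] roll 0.05
```

View pics/t7c.png

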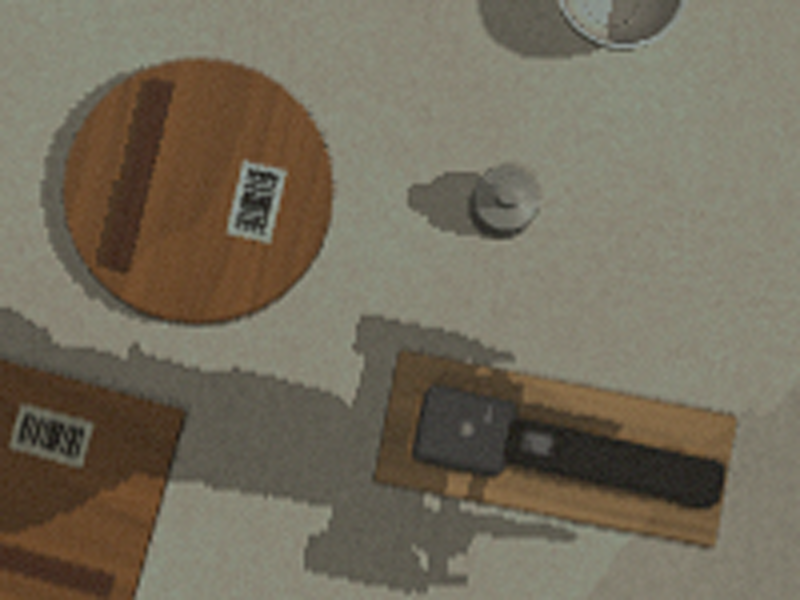

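View pics/s7c.png

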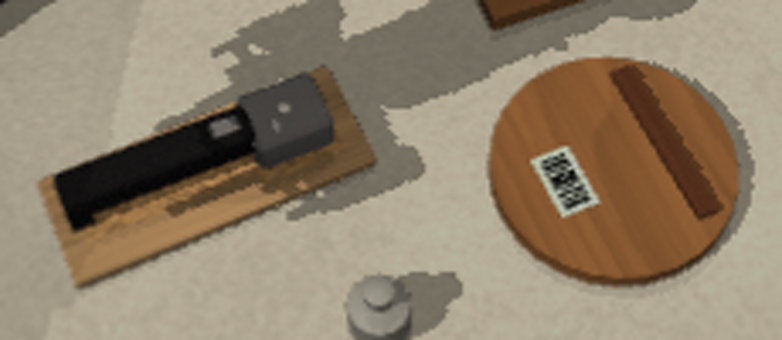

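The scanner lies as before, with the dot at crop (467,428) against (468,427) originally. The panel, label and weight have not moved, and the gripper is clear.

```bash
python3 -c "
from rig import *
print(job_done())"
```

```text
the job is handed in; nothing more can be done
None
```

The scan is done and the job is handed in, with about 21 s of the 54 s used. I picked up the smaller grey/black scanner from its rest and held its window level above the round panel's label for more than 3 s. I then laid the scanner back on its rest, let go and moved the gripper clear.

- **Hold:** Both fixed cameras put the scanner's white dot within about 0.5 px (about 1 mm) of straight above the label. They also agreed with a window height of 80 mm. The tool held still to about 0.1 mm, and the scanner did not slip in the grip.
- **Return:** The wrist force went from -3 N to about 0 N before I opened the fingers, so the scanner was resting and not dropped. Afterwards its dot was within about 0.3 px of where it started. The round panel, its label and the weight look unmoved.
- **Small disagreements:** The wrist camera placed the dot about 2 mm from where the other two cameras did, within calibration, so I used a mean. The scanner lay about 1.3° off the rest's axis at the start, and I put it back at that same angle.

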